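Walk the laser head up to its fence and lock it in

ROBOT

A 6-joint arm with a two-finger parallel gripper is mounted at the origin on a cart in front of the work surface, level with it; the furniture and walls round the work are solid. World frame = base frame: x ahead of the robot, y to its left, z up, the work surface at z = 0. Lengths are in m, angles in rad, forces in N, time in s.
With the tool pointing down it reaches from about 0.25 to 0.8 m from the base axis. Payload 8.5 kg.
Tool frame: the origin (TCP) lies on the centre line of the jaws, within the pads' length; the fingertips stand 25 mm ahead of it and the grasp point (between the pads) lies 6 mm ahead of it; z points along the fingers, y is the line along which they close (so a half turn about z gives the same grasp; the last joint's range is limited). The gripper opens to 85 mm and grips with 20 to 120 N. Pads are 22 mm wide; open, the fingers measure 114 mm over their backs; the gripper's body (76 mm by 85 mm) begins 54 mm behind the grasp point. The pads swing forward as they close: fully open they stand 13 mm farther back than shut.
Start: joints at [1.183, 0.238, -0.013, 1.319, 0, 1.571], TCP at [0.199, 0.486, 0.256] pointing down, gripper open.
Joint ranges: [-2.66, 2.66], [-1.03, 1.9], [-1.14, 1.46], [-1.82, 2.27], [-1.45, 1.34], [-3.14, 3.14]. Speed limits (rad/s): [2.22, 2.22, 2.79, 3.14, 3.14, 3.14].

INTERFACE

Orientations are given as a unit quaternion [x, y, z, w].
In Python, from workcell import bot, vision gives the robot as it stands.
- The arm moves only by the shell command python3 -m handwheel 'ROWS' [FORCE]. ROWS is JSON, a list that holds one entry, the list of rows, each a list of 5 numbers: the shift along the tool's x, y, z in m, then the turn about the tool's z in degrees, then the finger opening in m, from 0 to 0.0854. In form: [[[dx, dy, dz, spin, hand], ...]]. A call has 1 to 20 rows; each row shifts and turns the commanded pose from where the row before left it, along the tool's axes as they then stand; what a row does not reach is not made up. A row lasts 1/8 s, in which the tool goes at most 62.5 mm and 10.7 degrees, less where a joint would pass 70% of its speed; a pose out of reach is approached as far as the arm can. A call is refused whole if a number of a shift passes 0.0625 or a number of a turn 10.7, either way. A call with a gripper value outside its range is refused whole. The fingers move at their own pace and stop on an object; FORCE is the grip in N (left out, the last holds). Time passes only in rows, so rows that do not move let the fingers close. It gives the time, the measured TCP pose, the force, the opening and the grip force at its end, in the units of the state.
- bot.get_obs(): the state, without advancing time (a new reading comes with each control period).
- vision.grab_frame(name): name is "side" or "top" or "wrist"; returns a dict with "pixels" (400x640x3 uint8, red, green, blue), "mtx" (3x3 intrinsics, pixels), "rvec" (rotation vector, rad) and "tvec" (3), from world to camera coordinates, as OpenCV has them; the wrist camera has in their place "T_tool_cam" (4x4, takes a point from camera to tool coordinates, whose origin is the TCP and whose axes are the flange's). Camera axes: x right, y down, z forward; pixel columns grow to the right and rows downward; lengths in m; the calibration is good to about 2 mm. The wrist camera is an equidistant fisheye: a pixel r from the principal point sees the ray r / f radians off the axis. A picture is of the moment at which its call begins: read the wrist's pose just before it. There is no depth.
- bot.hand_in(): hands the job in; it is judged then, once.
The state is a dict: "clock": time; "joint_positions": joint angles; "qvel": joint speeds; "effort": joint torques, N m; "ee_pos": TCP position; "ee_rot": TCP orientation; "wrist_force": force on the tool from outside, world axes, zero at the start; "moment": the same for the moment, N m; "grip_width": opening from 0.0 (shut) to 1.0 (fully open); "grip_force": force on a finger pad.
Only numpy, scipy, OpenCV 4.12 (cv2) and the standard library are available. Lean on these libraries where they do the work, as an engineer would, in place of code of your own. Each camera call takes 0.05 s, during which the arm holds its last target. There are 200 camera calls.

TASK

Walk the heavy laser head forward, away from the robot, by pushing its two rear corners in turn so that it swings ahead bit by bit, until the front edge of its base plate sits flush against both stop studs of the fence, between the two guide cheeks. Ease up to it and push slowly, by feel: the head must never be pressed with more than 22 N, which is less than it takes to shove it straight. Then swing the retainer arm fully shut behind it, let go, and leave the other tools and parts where they lie.

Things in the scene. Friction and masses are not known exactly. Their poses are not given: they have to be found in the camera images.
- laser: laser head: low black ribbed box on a thick aluminium base plate with four rubber feet; about 4.4 kg, not to be lifted. Origin: centre of its underside, on the table; y along its length to the aperture end, x forward from its rear long side (the robot's side) to its front. Base plate 84 (x) by 210 (y) mm, 6 to 26 mm above the table, with a smooth, slightly springy white bump strip 3 mm proud along its rear edge at 10 to 22 mm; housing 76 by 188 mm, to 61 mm
- laser_left (a point): point on the table below the bump strip on the laser head's rear edge, 11 mm from its +y end (laser x = -45, y = +94 mm): the left place to push forward. Pushing here takes about 13 N (12 to 16) and turns the head about a point near the feet of the other end, some 46 mm from its middle; sliding it straight would take about 26 N (25 to 30)
- laser_right (a point): the same at its -y end (laser x = -45, y = -94 mm): the right place to push. The feet are 18 mm across, centred at laser x = +-20, y = +-52 mm
- dock: the laser head's place, bolted to the table: its origin, on the table, and axes are where the laser head's are when it is home. Along its front stands an aluminium fence bar 250 mm long, 30 mm high, rear face at dock x = +54 mm. At each end a guide cheek, 26 mm high, inner face at y = +-113 mm (8 mm of play a side), reaches back to x = +22 mm and flares outward to x = +5 mm
- stud_left (a point): middle of the end face of the left stop stud (dock x = +42, y = +78 mm, 16 mm above the table): round steel, 13 mm across, standing 12 mm out of the fence towards the laser head; the front edge of the base plate comes to rest on it
- stud_right (a point): the same for the right stop stud (dock x = +42, y = -78 mm)
- retainer (a joint): angle of the retainer arm, rad: 0 wide open (pointing back and outward), 2.1 fully shut at its end stop, lying along dock +y behind the laser head. It shuts clockwise seen from above, stays where it is left (friction 0.1 N m) and can shut only with the head home: its rubber pad, 78 mm from the pivot, then clears the bump strip by 2 mm
- retainer_peg (a point): upright black peg near the free end of the retainer arm, to push or grip: 13 mm across, 22 to 60 mm above the table; this point is on its axis, 42 mm above the table, 96 mm from the pivot. The arm is a flat steel bar 14 mm wide, 12 to 22 mm above the table
- retainer_pivot (a point): pivot axis of the retainer arm, 12 mm above the table, at dock x = -62, y = -155 mm; a steel hub 20 mm across, to 31 mm above the table
- clamp_fork: bystander: small black slotted clamping fork, 25x64x15 mm; origin at the centre of its underside
- filter_cube_a: bystander: black filter cube with a round window, 41x38x43 mm; origin at the centre of its underside
- post_holder_b: bystander: black upright post holder on a slotted foot, 38x75x79 mm; origin at the centre of its underside
- hex_key: bystander: L-shaped steel hex key lying flat, 33x107x6 mm; origin at the centre of its underside
- ball_driver: bystander: hex driver with a thick square handle, lying, 26x215x26 mm; origin at the centre of its underside
- lens_tube_b: bystander: short black lens tube, 31x31x18 mm; origin at the centre of its underside

How it is judged:
On the way, in this order (a step that is already met when the one before it is completed fails the run):
1. the laser head is home, flush against both stop studs (x of laser in the frame of dock between -0.003 and 0.003 m and y of laser in the frame of dock between -0.011 and 0.011 m and angle between the y axis of laser and the y axis of dock, either way round below 0.018 rad and angle between laser's own z axis and vertical below 0.03 rad), for 0.2 s.
2. the retainer arm is shut behind it (value of joint retainer above 2 rad), for 0.2 s.
At the end, for the whole second after the job is handed in: the laser head stands at rest within 3 mm of home along x and within the cheeks' play (11 mm) along y, turned less than 0.018 rad (1 degree) from the dock, so both ends are flush with the studs, and the retainer arm reads over 2.0 rad (shut is 2.1) (all of step 1 and value of joint retainer above 2 rad and linear speed of laser below 0.01 m/s and velocity of joint retainer below 0.1 rad/s); the robot touches nothing.
It fails at once if the robot or the retainer presses on the laser head with more than 22 N (contact force between any of the fingers, the arm, retainer and laser above 22 N).
It fails at once if the laser head is lifted or tipped (height (world z) of laser above 0.008 m or angle between laser's own z axis and vertical above 0.08 rad).
It fails at once if a tool or part that lay around is moved by more than 20 mm (distance of any of clamp_fork, filter_cube_a, post_holder_b, hex_key, ball_driver, lens_tube_b from where it was at the start of the episode above 0.02 m).
It also fails if it takes over 72 s, if anything falls off the work surface, if the arm or the gripper's body presses on something with over 40 N, if the wrist force passes 120 N, or if a joint passes its speed limit or range.

## Working session

There is one attempt and no reset: what is moved stays moved. The work goes in short steps, Python scripts to look and compute and a shell command to move; the robot and the scene stay as the last step left them, time stands still between calls to the robot, and variables do not carry over. Pictures are saved under pics/ and viewed, at most 10 in all, crops included, and the job is handed in when it is done.

```bash
mkdir -p pics; ls
cat > h.py <<'E'
import numpy as np, cv2
from workcell import bot, vision
from scipy.spatial.transform import Rotation as R
def ray(f,uv,z):
    u=cv2.undistortPoints(np.array([[uv]],float),f['mtx'],None)[0,0]
    Rm=cv2.Rodrigues(np.array(f['rvec'],float))[0]; t=np.array(f['tvec'],float).ravel()
    c=-Rm.T@t; d=Rm.T@np.array([u[0],u[1],1.]); return c+d*(z-c[2])/d[2]
def proj(f,p):
    return cv2.projectPoints(np.array([p],float),np.array(f['rvec'],float),np.array(f['tvec'],float),np.array(f['mtx'],float),None)[0].ravel()
E
python3 - <<'E'
from h import *
import pickle
o=bot.get_obs();print({k:np.round(v,3) for k,v in o.items()})
for n in("top","side"):
    f=vision.grab_frame(n);cv2.imwrite(f"pics/{n}0.png",f["pixels"][:,:,::-1]);pickle.dump(f,open(n+"0.pkl","wb"))
    Rm=cv2.Rodrigues(np.array(f['rvec'],float))[0];print(n,f['mtx'],-Rm.T@np.ravel(f['tvec']))
E
```

```text
pics
{'clock': np.float64(0.0), 'joint_positions': array([ 1.183,  0.239, -0.014,  1.319, -0.   ,  1.571]), 'qvel': array([ 0.001, -0.001, -0.001,  0.001, -0.001,  0.001]), 'effort': array([-1.0000e-03, -5.3877e+01,  3.4644e+01,  1.9000e-02, -0.0000e+00,
        0.0000e+00]), 'ee_pos': array([0.198, 0.486, 0.256]), 'ee_rot': array([ 0.193,  0.981, -0.001, -0.   ]), 'wrist_force': array([-0.167,  0.361,  1.158]), 'moment': array([-0.001, -0.029,  0.044]), 'grip_force': np.float64(0.0), 'grip_width': np.float64(0.999)}
top [[519.01116322   0.         319.70962372]
 [  0.         519.01116322 196.61156583]
 [  0.           0.           1.        ]] [ 0.44350973 -0.07640968  1.29546054]
side [[420.59108817   0.         323.41237234]
 [  0.         420.59108817 191.47427476]
 [  0.           0.           1.        ]] [ 0.99405927 -0.40089413  0.91029241]
```

View pics/top0.png

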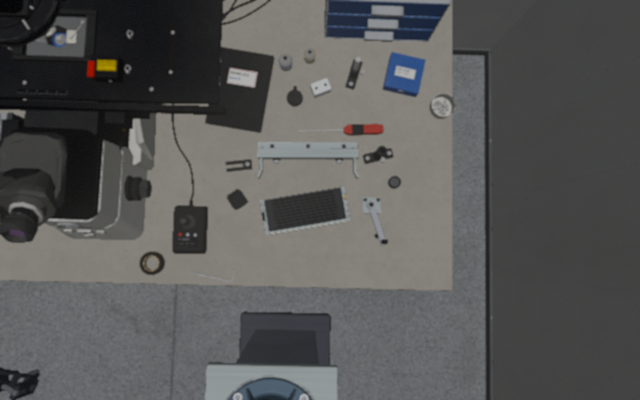

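View pics/side0.png

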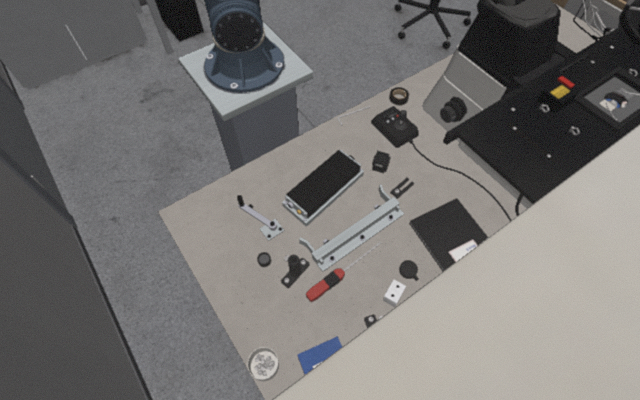

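Run:
```python
from h import *
im=cv2.imread('pics/top0.png')[130:255,215:405]
cv2.imwrite('pics/topc.png',cv2.resize(im,None,fx=4,fy=4,interpolation=cv2.INTER_CUBIC))
```

```text
(no output)
```

View pics/topc.png

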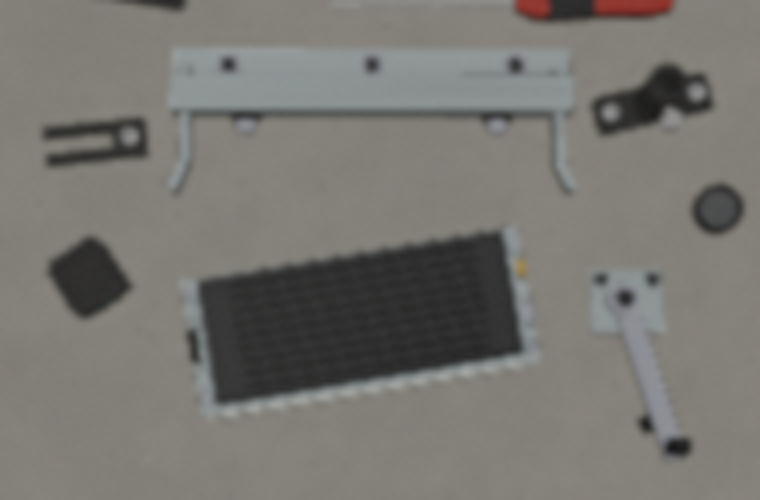

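```bash
cat >> h.py <<'E'
import pickle
def crop(f,x,y,z): return ray(f,(215+(x+.5)/4-.5,130+(y+.5)/4-.5),z)
E
python3 - <<'E'
from h import *
f=pickle.load(open('top0.pkl','rb'))
def p(n,x,y,z):
    q=crop(f,x,y,z);print(n,q.round(4));return q
c=[p('RL',206,418,.022),p('RR',538,362,.022),p('FL',185,281,.026),p('FR',513,228,.026)]
print('laser c',np.mean(c,0),'yaw',[np.degrees(np.arctan2(-(a-b)[0],(a-b)[1])) for a,b in((c[0],c[1]),(c[2],c[3]))])
sl=p('sl',246,132,.016);sr=p('sr',497,132,.016)
a=p('fence rear top L',170,109,.03);b=p('R',574,109,.03)
p('pivot',625,297,.031);p('peg',677,446,.06)
p('cheekL',176,190,.026);p('cheekR',570,190,.026)
E
```

```text
RL [0.4677 0.0199 0.022 ]
RR [ 0.5073 -0.1825  0.022 ]
FL [0.5509 0.0353 0.026 ]
FR [ 0.5892 -0.165   0.026 ]
laser c [ 0.52877132 -0.07309106  0.024     ] yaw [np.float64(11.06262291468582), np.float64(10.827881858659017)]
sl [0.6457 0.0017 0.016 ]
sr [ 0.6503 -0.1545  0.016 ]
fence rear top L [0.6564 0.0479 0.03  ]
R [ 0.6638 -0.201   0.03  ]
pivot [ 0.5481 -0.2343  0.031 ]
peg [ 0.4576 -0.2631  0.06  ]
cheekL [0.6069 0.0428 0.026 ]
cheekR [ 0.6138 -0.1998  0.026 ]
```

```bash
python3 -m handwheel '[[[-0.04,-0.0357,0.0056,0,0],[-0.04,-0.0357,0.0056,0,0],[-0.04,-0.0357,0.0056,0,0],[-0.04,-0.0357,0.0056,0,0],[-0.04,-0.0357,0.0056,0,0],[-0.04,-0.0357,0.0056,0,0],[-0.04,-0.0357,0.0056,0,0],[-0.04,-0.0357,0.0056,0,0],[-0.04,-0.0357,0.0056,0,0],[-0.04,-0.0357,0.0056,0,0],[0,0,0,-10,0],[0,0,0,0,0]]]' 60; python3 -c "
from h import *
o=bot.get_obs();print(o['joint_positions'].round(3),o['ee_pos'].round(4),R.from_quat(o['ee_rot']).as_matrix()[:2,:2].round(3))"
```

```text
clock: 1.6
ee_pos: [0.4336, 0.0036, 0.1999]
ee_rot: [0.108, 0.994, -0.0, -0.001]
wrist_force: [0.6, -0.5, -0.7]
grip_width: 0.002
grip_force: 0.0
[ 0.008  0.112 -0.321  1.139 -0.     0.224] [0.4336 0.0036 0.1999] [[-0.977  0.214]
 [ 0.214  0.977]]
```

```bash
python3 -m handwheel '[[[0,0,0.04,-10,0],[0,0,0.04,-10,0],[0,0,0.04,-3.4,0],[0,0,0.03,0,0],[0,0,0.01,0,0],[0,0,0.005,0,0],[0,0,0,0,0]]]'
python3 - <<'E'
from h import *
f=vision.grab_frame("wrist");cv2.imwrite("pics/w1.png",f["pixels"][:,:,::-1])
f=vision.grab_frame("top");pickle.dump(f,open("top1.pkl","wb"))
im=f["pixels"][130:280,215:405,::-1]
cv2.imwrite('pics/top1c.png',cv2.resize(im,None,fx=4,fy=4,interpolation=cv2.INTER_CUBIC))
E
```

```text
clock: 2.48
ee_pos: [0.4343, 0.0044, 0.0359]
ee_rot: [-0.097, 0.995, -0.0, 0.0]
wrist_force: [-0.8, 0.1, -0.2]
grip_width: -0.003
grip_force: 0.0
```

View pics/w1.png

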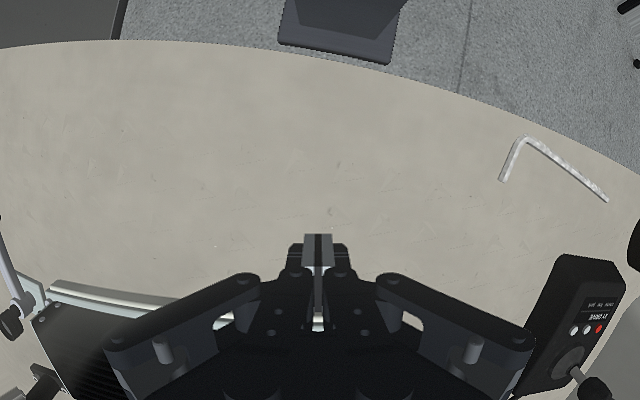

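View pics/top1c.png

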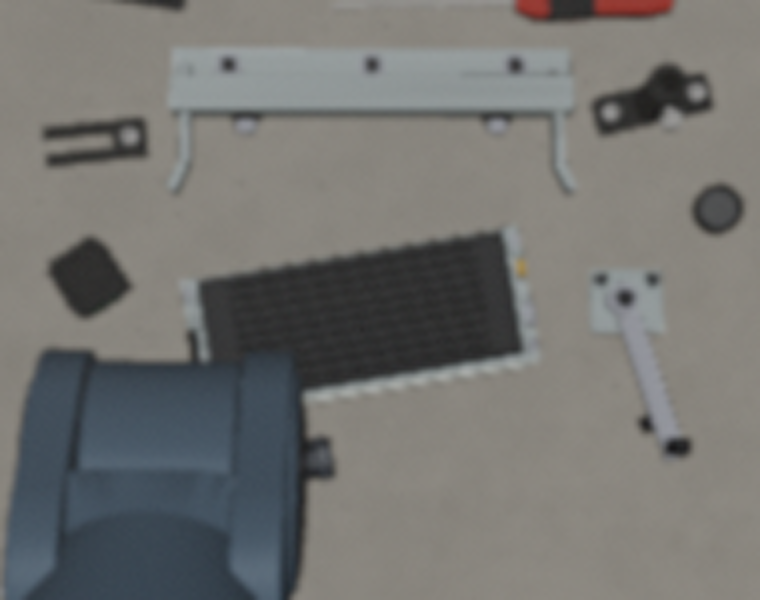

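```bash
python3 -m handwheel '[[[-0.005,0,0.002,0,0],[-0.005,0,0,0,0],[-0.004,0,0,0,0],[-0.003,0,0,0,0],[-0.001,0,0,0,0],[-0.001,0,0,0,0],[-0.001,0,0,0,0],[-0.001,0,0,0,0],[-0.001,0,0,0,0],[0,0,0,0,0]]]'
```

```text
clock: 3.82
ee_pos: [0.4555, 0.0085, 0.0333]
ee_rot: [-0.097, 0.995, -0.0, 0.0]
wrist_force: [0.6, -0.2, 0.9]
grip_width: 0.002
grip_force: 0.0
```

```bash
python3 -m handwheel '[[[-0.001,0,0,0,0],[-0.001,0,0,0,0],[-0.001,0,0,0,0],[-0.001,0,0,0,0]]]';python3 -m handwheel '[[[-0.001,0,0,0,0],[-0.001,0,0,0,0],[-0.001,0,0,0,0]]]'
```

```text
clock: 4.32
ee_pos: [0.4579, 0.0091, 0.033]
ee_rot: [-0.097, 0.995, -0.0, -0.001]
wrist_force: [-6.7, -2.0, 2.0]
grip_width: -0.0
grip_force: 3.4
clock: 4.7
ee_pos: [0.4581, 0.0093, 0.0323]
ee_rot: [-0.097, 0.995, -0.0, -0.004]
wrist_force: [-13.7, -3.2, 3.7]
grip_width: -0.005
grip_force: 7.0
```

```bash
python3 -m handwheel '[[[-0.001,0.0003,0,0.4,0],[-0.001,0.0003,0,0.4,0],[-0.001,0.0003,0,0.4,0],[-0.0015,0.0005,0,0.6,0],[-0.0015,0.0005,0,0.6,0]]]'
```

```text
clock: 5.32
ee_pos: [0.4627, 0.0124, 0.032]
ee_rot: [-0.076, 0.997, -0.0, -0.005]
wrist_force: [-15.1, -1.6, 4.6]
grip_width: -0.002
grip_force: 7.6
```

```bash
python3 -m handwheel '[[[-0.002,0.0006,0,0.8,0],[-0.002,0.0006,0,0.8,0],[-0.0024,0.0008,0,1,0],[-0.0024,0.0008,0,1,0],[-0.0024,0.0008,0,1,0],[-0.0024,0.0008,0,1,0]]]'; python3 -m handwheel '[[[-0.0024,0.0008,0,1,0],[-0.0024,0.0008,0,1,0],[-0.0024,0.0008,0,1,0],[-0.0024,0.0008,0,1,0],[-0.0024,0.0008,0,1,0],[-0.0024,0.0008,0,1,0],[-0.0024,0.0008,0,1,0],[0,0,0,0,0]]]'
```

```text
clock: 6.08
ee_pos: [0.4755, 0.0187, 0.032]
ee_rot: [-0.028, 1.0, 0.0, -0.005]
wrist_force: [-15.1, -0.1, 5.8]
grip_width: 0.0
grip_force: 7.8
clock: 7.08
ee_pos: [0.4934, 0.0248, 0.0321]
ee_rot: [0.033, 0.999, 0.0, -0.004]
wrist_force: [-11.8, 3.8, 2.6]
grip_width: 0.001
grip_force: 5.9
```

```bash
cat >> h.py <<'E'
D0=np.array([.606,-.0776]);DY=np.radians(1.7)
def laser(tag):
    "fit housing outline (dark, z=.061) in top view; report in dock frame"
    f=vision.grab_frame("top");im=f["pixels"][:,:,::-1].copy()
    cv2.imwrite(f'pics/{tag}.png',cv2.resize(im[130:280,215:405],None,fx=4,fy=4,interpolation=cv2.INTER_CUBIC))
    return f,im
E
python3 - <<'E'
from h import *
laser('t2')
E
```

```text
(no output)
```

View pics/t2.png

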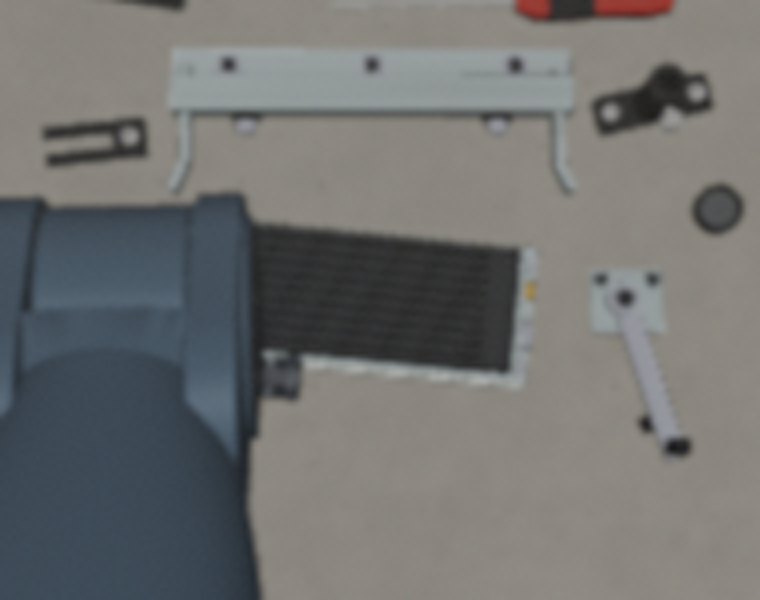

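```bash
cat >> h.py <<'E'
def meas(f):
    im=f["pixels"].astype(int);r,g,b=im[...,0],im[...,1],im[...,2]
    m=((im.max(2)<75)&(b-r<10)).astype(np.uint8); roi=np.zeros_like(m); roi[158:245,250:362]=1; m*=roi
    m=cv2.morphologyEx(m,cv2.MORPH_CLOSE,np.ones((5,5)));m=cv2.morphologyEx(m,cv2.MORPH_OPEN,np.ones((7,7)))
    n,l,s,_=cv2.connectedComponentsWithStats(m);k=1+np.argmax(s[1:,4]);m=l==k
    x0,y0,w,h=s[k,:4]
    P=np.array([ray(f,(c,np.argmax(m[:,c])-.5),.061)[:2] for c in range(x0+5,x0+w-6)])
    def line(P):
        v=cv2.fitLine(P.astype(np.float32),cv2.DIST_HUBER,0,1e-5,1e-5).ravel().astype(float);return v[:2],v[2:]
    d,p=line(P); d=d if d[1]>0 else -d; yaw=np.arctan2(-d[0],d[1]); fx=np.array([d[1],-d[0]])
    out=[]
    rows=range(y0+14,y0+h-14)
    for side in(1,-1):   # image right = -y
        E=[]
        for q in rows:
            c=np.flatnonzero(m[q]); E.append(ray(f,(c[-1]+.5 if side==1 else c[0]-.5,q),.061)[:2])
        E=np.array(E); t=np.median(E@d); sp=np.std(E@d)
        out.append((t+side*.094,sp))
    cx=np.mean((p)@fx)-.038
    res=[]
    for t,sp in out:
        c=cx*fx+t*d-D0; Rm=np.array([[np.cos(DY),np.sin(DY)],[-np.sin(DY),np.cos(DY)]])
        res.append(((Rm@c*1000).round(1),round(sp*1000,1)))
    print('yaw rel dock',np.degrees(yaw-DY).round(2),'from right end',res[0],'from left end',res[1])
def look():
    o=bot.get_obs();q=R.from_quat(o['ee_rot']).as_matrix()
    print('tcp',o['ee_pos'].round(4),'toolx yaw',np.degrees(np.arctan2(q[1,0],q[0,0])).round(1),'F',o['wrist_force'].round(1),'t',o['clock'])
    meas(vision.grab_frame("top"))
E
python3 - <<'E'
from h import *
for n in('top0','top1'): meas(pickle.load(open(n+'.pkl','rb')))
look()
E
```

```text
yaw rel dock 9.34 from right end (array([-79. ,  10.4]), np.float64(0.8)) from left end (array([-78.1,   4.9]), np.float64(4.1))
yaw rel dock 9.34 from right end (array([-78.9,  10. ]), np.float64(0.6)) from left end (array([-78. ,   4.1]), np.float64(1.0))
tcp [0.4935 0.0248 0.0321] toolx yaw 176.2 F [-11.2   3.1   1.8] t 7.125
yaw rel dock -5.81 from right end (array([-65.6,   9.8]), np.float64(0.7)) from left end (array([-68.9, -23. ]), np.float64(1.0))
```

```bash
python3 -m handwheel '[[[-0.0012,0.0004,0,0.5,0],[-0.0024,0.0008,0,1,0],[-0.0024,0.0008,0,1,0],[-0.0024,0.0008,0,1,0],[-0.0024,0.0008,0,1,0],[-0.0024,0.0008,0,1,0],[-0.0024,0.0008,0,1,0],[-0.0024,0.0008,0,1,0],[-0.0012,0.0004,0,0.5,0],[0,0,0,0,0]]]'; python3 -c "
from h import *
look()"
```

```text
clock: 8.43
ee_pos: [0.5133, 0.029, 0.032]
ee_rot: [0.103, 0.995, 0.0, -0.004]
wrist_force: [-11.3, 4.7, 3.2]
grip_width: -0.001
grip_force: 6.3
tcp [0.5133 0.029  0.032 ] toolx yaw 168.2 F [-11.3   4.7   3.2] t 8.425
yaw rel dock -13.74 from right end (array([-58.5,   9.4]), np.float64(2.8)) from left end (array([-65.3, -18.4]), np.float64(2.7))
```

```bash
python3 -m handwheel '[[[0.007,0,0,0,0],[0.008,-0.006,0,0,0],[0,-0.03,0,0,0],[0,-0.04,0,0,0],[0,-0.04,0,0,0],[0,-0.04,0,0,0],[0,-0.03,0,0,0],[-0.004,0,0,0,0],[-0.004,0,0,0,0],[-0.001,0,0,0,0],[-0.001,0,0,0,0],[-0.001,0,0,0,0],[-0.001,0,0,0,0],[-0.001,0,0,0,0]]]'; python3 -c "
from h import *
look()"
```

```text
clock: 10.22
ee_pos: [0.4751, -0.1526, 0.0327]
ee_rot: [0.103, 0.995, 0.0, -0.002]
wrist_force: [-9.1, 2.3, 2.0]
grip_width: -0.002
grip_force: 4.6
tcp [ 0.4751 -0.1526  0.0327] toolx yaw 168.2 F [-9.1  2.3  2. ] t 10.225
yaw rel dock -12.62 from right end (array([-50.6,  44.4]), np.float64(1.2)) from left end (array([-59.8,   3.1]), np.float64(3.2))
```

```bash
python3 -m handwheel '[[[-0.001,0,0,0,0],[-0.001,0,0,-0.2,0],[-0.0015,-0.0005,0,-0.6,0],[-0.002,-0.0006,0,-0.8,0],[-0.0024,-0.0008,0,-1,0],[-0.0024,-0.0008,0,-1,0],[-0.0024,-0.0008,0,-1,0],[-0.0024,-0.0008,0,-1,0]]]'; python3 -m handwheel '[[[-0.0024,-0.0008,0,-1,0],[-0.0024,-0.0008,0,-1,0],[-0.0024,-0.0008,0,-1,0],[-0.0024,-0.0008,0,-1,0],[-0.0024,-0.0008,0,-1,0],[-0.0024,-0.0008,0,-1,0],[-0.0024,-0.0008,0,-1,0],[-0.0024,-0.0008,0,-1,0],[-0.0024,-0.0008,0,-1,0],[0,0,0,0,0]]]'; python3 -c "
from h import *
look()"
```

```text
clock: 11.28
ee_pos: [0.4869, -0.1594, 0.0321]
ee_rot: [0.054, 0.999, 0.0, -0.004]
wrist_force: [-14.7, 0.9, 5.5]
grip_width: -0.001
grip_force: 7.4
clock: 12.52
ee_pos: [0.5095, -0.1682, 0.0322]
ee_rot: [-0.024, 1.0, -0.0, -0.003]
wrist_force: [-10.6, -3.2, 0.2]
grip_width: -0.003
grip_force: 5.3
tcp [ 0.5095 -0.1682  0.0322] toolx yaw -177.3 F [-10.6  -3.2   0.2] t 12.525
yaw rel dock 1.23 from right end (array([-47.7,  34.7]), np.float64(1.2)) from left end (array([-47.2,  11.2]), np.float64(0.0))
```

Run:
```python
from h import *
f,im=laser('t3'); pickle.dump(f,open('t3.pkl','wb'))
```

```text
(no output)
```

View pics/t3.png

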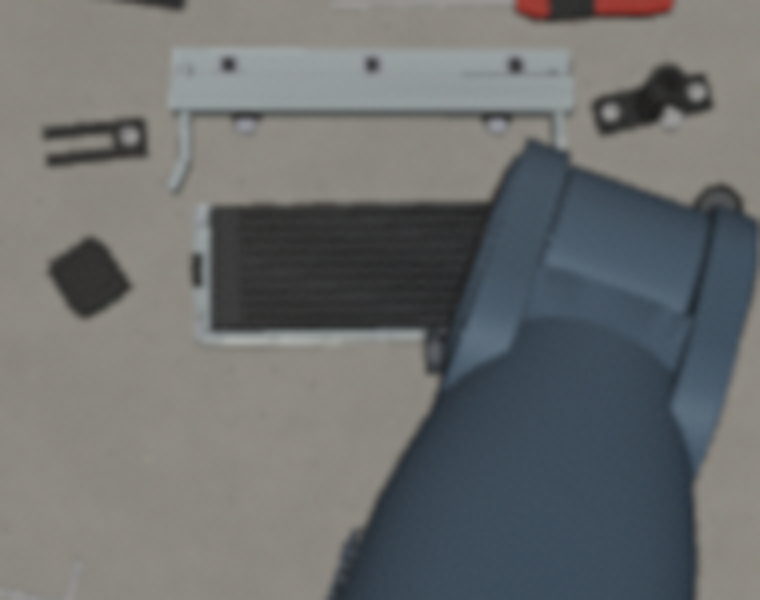

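```bash
python3 -m handwheel '[[[0.007,0,0,0,0],[0.008,0.006,0,0,0],[0,0.03,0,0,0],[0,0.04,0,0,0],[0,0.04,0,0,0],[0,0.04,0,0,0],[0,0.026,0,0,0],[-0.004,0,0,0,0],[-0.004,0,0,0,0],[-0.001,0,0,0,0],[-0.001,0,0,0,0],[-0.001,0,0,0,0],[-0.001,0,0,0,0],[-0.001,0,0,0,0]]]'; python3 -c "
from h import *
look()"
```

```text
clock: 14.38
ee_pos: [0.5013, 0.0133, 0.0331]
ee_rot: [-0.024, 1.0, -0.0, -0.001]
wrist_force: [-3.4, -0.6, 0.8]
grip_width: -0.003
grip_force: 1.9
tcp [0.5013 0.0133 0.0331] toolx yaw -177.2 F [-3.4 -0.6  0.8] t 14.375
yaw rel dock -0.06 from right end (array([-46.4,   8.5]), np.float64(0.1)) from left end (array([-46.5, -38.7]), np.float64(0.0))
```

```bash
python3 -m handwheel '[[[-0.001,0,0,0,0],[-0.001,0,0,0,0],[-0.001,0,0,0.2,0],[-0.0015,0.0005,0,0.6,0],[-0.002,0.0006,0,0.8,0],[-0.0024,0.0008,0,1,0],[-0.0024,0.0008,0,1,0],[-0.0024,0.0008,0,1,0]]]'; python3 -m handwheel '[[[-0.0024,0.0008,0,1,0],[-0.0024,0.0008,0,1,0],[-0.0024,0.0008,0,1,0],[-0.0024,0.0008,0,1,0],[-0.0024,0.0008,0,1,0],[-0.0024,0.0008,0,1,0],[-0.0024,0.0008,0,1,0],[-0.0024,0.0008,0,1,0],[0,0,0,0,0]]]'; python3 -c "
from h import *
look()"
```

```text
clock: 15.42
ee_pos: [0.5106, 0.0175, 0.032]
ee_rot: [0.016, 1.0, 0.0, -0.005]
wrist_force: [-15.0, 1.1, 4.9]
grip_width: -0.001
grip_force: 7.9
clock: 16.55
ee_pos: [0.5315, 0.0227, 0.0321]
ee_rot: [0.085, 0.996, 0.0, -0.004]
wrist_force: [-11.8, 4.9, 1.1]
grip_width: 0.001
grip_force: 6.0
tcp [0.5315 0.0227 0.0321] toolx yaw 170.2 F [-11.8   4.9   1.1] t 16.55
yaw rel dock -11.37 from right end (array([-36.5,   6.6]), np.float64(0.7)) from left end (array([-43.5, -27.9]), np.float64(1.9))
```

```bash
python3 -m handwheel '[[[0.007,0,0,0,0],[0.008,-0.006,0,0,0],[0,-0.03,0,0,0],[0,-0.04,0,0,0],[0,-0.04,0,0,0],[0,-0.04,0,0,0],[0,-0.03,0,0,0],[-0.004,0,0,0,0],[-0.004,0,0,0,0],[-0.001,0,0,0,0],[-0.001,0,0,0,0],[-0.001,0,0,0,0],[-0.001,0,0,0,0],[-0.001,0,0,0,0],[-0.001,0,0,0,0],[-0.001,0,0,-0.2,0]]]'; python3 -m handwheel '[[[-0.0015,-0.0005,0,-0.6,0],[-0.002,-0.0006,0,-0.8,0],[-0.0024,-0.0008,0,-1,0],[-0.0024,-0.0008,0,-1,0],[-0.0024,-0.0008,0,-1,0],[-0.0024,-0.0008,0,-1,0],[-0.0024,-0.0008,0,-1,0],[-0.0024,-0.0008,0,-1,0]]]'; python3 -m handwheel '[[[-0.0024,-0.0008,0,-1,0],[-0.0024,-0.0008,0,-1,0],[-0.0024,-0.0008,0,-1,0],[-0.0024,-0.0008,0,-1,0],[-0.0024,-0.0008,0,-1,0],[-0.0024,-0.0008,0,-1,0],[-0.0024,-0.0008,0,-1,0],[0,0,0,0,0]]]'; python3 -c "
from h import *
look()"
```

```text
clock: 18.6
ee_pos: [0.5, -0.1605, 0.0324]
ee_rot: [0.084, 0.996, 0.0, -0.004]
wrist_force: [-12.8, 1.4, 3.8]
grip_width: 0.001
grip_force: 6.6
clock: 19.6
ee_pos: [0.5163, -0.1687, 0.0321]
ee_rot: [0.019, 1.0, 0.0, -0.004]
wrist_force: [-15.2, -1.0, 4.1]
grip_width: 0.002
grip_force: 7.2
clock: 20.6
ee_pos: [0.5344, -0.1748, 0.0323]
ee_rot: [-0.041, 0.999, -0.0, -0.003]
wrist_force: [-10.2, -1.7, 1.6]
grip_width: -0.002
grip_force: 5.1
tcp [ 0.5344 -0.1748  0.0323] toolx yaw -175.3 F [-10.2  -1.7   1.6] t 20.6
yaw rel dock 2.77 from right end (array([-27.3,  29.7]), np.float64(1.3)) from left end (array([-25.8,  -0.7]), np.float64(0.1))
```

```bash
python3 -m handwheel '[[[0.007,0,0,0,0],[0.008,0.006,0,0,0],[0,0.03,0,0,0],[0,0.04,0,0,0],[0,0.04,0,0,0],[0,0.04,0,0,0],[0,0.026,0,0,0],[-0.004,0,0,0,0],[-0.004,0,0,0,0],[-0.001,0,0,0,0],[-0.001,0,0,0,0],[-0.001,0,0,0,0],[-0.001,0,0,0,0],[-0.001,0,0,0,0],[-0.001,0,0,0,0],[-0.001,0,0,0,0]]]'; python3 -m handwheel '[[[-0.001,0,0,0.2,0],[-0.0015,0.0005,0,0.6,0],[-0.002,0.0006,0,0.8,0],[-0.0024,0.0008,0,1,0],[-0.0024,0.0008,0,1,0],[-0.0024,0.0008,0,1,0],[-0.0024,0.0008,0,1,0],[-0.0024,0.0008,0,1,0]]]'; python3 -c "
from h import *
look()"
```

```text
clock: 22.65
ee_pos: [0.5212, 0.0067, 0.033]
ee_rot: [-0.042, 0.999, -0.0, -0.001]
wrist_force: [-6.8, -0.7, 2.9]
grip_width: -0.001
grip_force: 3.2
clock: 23.65
ee_pos: [0.5334, 0.0127, 0.0319]
ee_rot: [0.016, 1.0, 0.0, -0.005]
wrist_force: [-16.4, 1.4, 5.7]
grip_width: 0.002
grip_force: 8.2
tcp [0.5334 0.0127 0.0319] toolx yaw 178.2 F [-16.4   1.4   5.7] t 23.65
yaw rel dock -2.99 from right end (array([-21.4,   5.8]), np.float64(0.2)) from left end (array([-23.8, -41.1]), np.float64(0.2))
```

```bash
python3 -m handwheel '[[[-0.0024,0.0008,0,1,0],[-0.0024,0.0008,0,1,0],[-0.0024,0.0008,0,1,0],[-0.0024,0.0008,0,1,0],[0,0,0,0,0]]]'; python3 -c "
from h import *
look()"
```

```text
clock: 24.32
ee_pos: [0.5443, 0.0158, 0.032]
ee_rot: [0.05, 0.999, 0.0, -0.004]
wrist_force: [-12.4, 4.2, 1.6]
grip_width: -0.001
grip_force: 6.2
tcp [0.5443 0.0158 0.032 ] toolx yaw 174.2 F [-12.4   4.2   1.6] t 24.325
yaw rel dock -7.47 from right end (array([-17.2,   5.2]), np.float64(0.7)) from left end (array([-23. , -38.8]), np.float64(0.7))
```

```bash
python3 -m handwheel '[[[0.007,0,0,0,0],[0.008,-0.006,0,0,0],[0,-0.03,0,0,0],[0,-0.04,0,0,0],[0,-0.04,0,0,0],[0,-0.04,0,0,0],[0,-0.03,0,0,0],[-0.004,0,0,0,0],[-0.004,0,0,0,0],[-0.001,0,0,0,0],[-0.001,0,0,0,0],[-0.001,0,0,0,0],[-0.001,0,0,0,0],[-0.001,0,0,0,0],[-0.001,0,0,0,0],[-0.001,0,0,-0.2,0]]]'; python3 -m handwheel '[[[-0.0015,-0.0005,0,-0.6,0],[-0.002,-0.0006,0,-0.8,0],[-0.0024,-0.0008,0,-1,0],[-0.0024,-0.0008,0,-1,0],[-0.0024,-0.0008,0,-1,0],[-0.0024,-0.0008,0,-1,0],[-0.002,-0.0006,0,-0.8,0],[0,0,0,0,0]]]'; python3 -c "
from h import *
look()"
```

```text
clock: 26.38
ee_pos: [0.5261, -0.1692, 0.0324]
ee_rot: [0.049, 0.999, 0.0, -0.003]
wrist_force: [-12.4, 0.5, 5.2]
grip_width: 0.004
grip_force: 6.7
clock: 27.38
ee_pos: [0.541, -0.1754, 0.0323]
ee_rot: [-0.005, 1.0, 0.0, -0.003]
wrist_force: [-11.1, -0.8, 2.5]
grip_width: -0.002
grip_force: 5.8
tcp [ 0.541  -0.1754  0.0323] toolx yaw -179.4 F [-11.1  -0.8   2.5] t 27.375
yaw rel dock -1.75 from right end (array([-12. ,  26.1]), np.float64(1.1)) from left end (array([-12.5,   9.1]), np.float64(0.1))
```

```bash
python3 -m handwheel '[[[-0.0015,-0.0005,0,-0.6,0],[-0.002,-0.0006,0,-0.8,0],[-0.002,-0.0006,0,-0.8,0],[-0.002,-0.0006,0,-0.8,0],[-0.002,-0.0006,0,-0.8,0],[0,0,0,0,0]]]'; python3 -m handwheel '[[[0.007,0,0,0,0],[0.008,0.006,0,0,0],[0,0.03,0,0,0],[0,0.04,0,0,0],[0,0.04,0,0,0],[0,0.04,0,0,0],[0,0.026,0,0,0],[-0.004,0,0,0,0],[-0.004,0,0,0,0],[-0.001,0,0,0,0],[-0.001,0,0,0,0],[-0.001,0,0,0,0],[-0.001,0,0,0,0],[-0.001,0,0,0,0],[-0.001,0,0,0,0]]]';python3 -c "
from h import *
look()"
```

```text
clock: 28.18
ee_pos: [0.5508, -0.1784, 0.0323]
ee_rot: [-0.038, 0.999, -0.0, -0.003]
wrist_force: [-11.4, -2.9, 1.7]
grip_width: 0.0
grip_force: 5.8
clock: 30.05
ee_pos: [0.538, 0.0031, 0.033]
ee_rot: [-0.038, 0.999, -0.0, -0.001]
wrist_force: [-7.2, -1.4, 2.3]
grip_width: 0.0
grip_force: 3.1
tcp [0.538  0.0031 0.033 ] toolx yaw -175.6 F [-7.2 -1.4  2.3] t 30.05
yaw rel dock 2.23 from right end (array([-9.8,  5.5]), np.float64(0.8)) from left end (array([ -7.5, -55. ]), np.float64(1.5))
```

```bash
python3 -m handwheel '[[[-0.001,0,0,0.2,0],[-0.001,0.0003,0,0.4,0],[-0.0015,0.0005,0,0.6,0],[-0.0015,0.0005,0,0.6,0],[-0.0015,0.0005,0,0.6,0],[-0.0015,0.0005,0,0.6,0],[-0.001,0.0003,0,0.4,0],[0,0,0,0,0]]]';python3 -c "
from h import *
look()"
```

```text
clock: 31.1
ee_pos: [0.5433, 0.0064, 0.032]
ee_rot: [-0.009, 1.0, 0.0, -0.004]
wrist_force: [-13.8, -0.0, 3.4]
grip_width: 0.001
grip_force: 7.2
tcp [0.5433 0.0064 0.032 ] toolx yaw -179.0 F [-13.8  -0.    3.4] t 31.1
yaw rel dock -0.01 from right end (array([-7.7,  5.6]), np.float64(0.0)) from left end (array([ -7.7, -52.9]), np.float64(0.0))
```

```bash
python3 -m handwheel '[[[-0.001,0.0003,0,0.4,0],[-0.001,0.0003,0,0.4,0],[-0.001,0.0003,0,0.4,0],[0,0,0,0,0]]]';python3 -m handwheel '[[[-0.001,0.0003,0,0.4,0],[-0.001,0.0003,0,0.4,0]]]';python3 -c "
from h import *
look()"
```

```text
clock: 31.65
ee_pos: [0.5462, 0.0075, 0.032]
ee_rot: [0.002, 1.0, 0.0, -0.005]
wrist_force: [-14.4, 1.7, 3.9]
grip_width: -0.005
grip_force: 7.4
clock: 31.9
ee_pos: [0.5476, 0.0081, 0.0319]
ee_rot: [0.009, 1.0, 0.0, -0.005]
wrist_force: [-18.4, 0.3, 4.9]
grip_width: -0.004
grip_force: 9.3
tcp [0.5476 0.0081 0.0319] toolx yaw 179.0 F [-18.4   0.3   4.9] t 31.9
yaw rel dock -1.86 from right end (array([-5.9,  5.4]), np.float64(0.2)) from left end (array([ -7.7, -49. ]), np.float64(0.9))
```

```bash
python3 -m handwheel '[[[0.007,0,0,0,0],[0.008,-0.006,0,0,0],[0,-0.03,0,0,0],[0,-0.04,0,0,0],[0,-0.04,0,0,0],[0,-0.04,0,0,0],[0,-0.026,0,0,0],[-0.004,0,0,0,0],[-0.004,0,0,0,0],[-0.001,0,0,0,0],[-0.001,0,0,0,0],[-0.001,0,0,0,0],[-0.001,0,0,0,0],[-0.001,0,0,0,0]]]'; python3 -m handwheel '[[[-0.001,0,0,0,0],[-0.001,0,0,0,0],[0,0,0,0,0]]]';python3 -c "
from h import *
look()"
```

```text
clock: 33.7
ee_pos: [0.5466, -0.1739, 0.033]
ee_rot: [0.009, 1.0, 0.0, -0.001]
wrist_force: [-7.1, 0.9, 2.3]
grip_width: 0.0
grip_force: 3.3
clock: 34.08
ee_pos: [0.5468, -0.1738, 0.0325]
ee_rot: [0.009, 1.0, 0.0, -0.003]
wrist_force: [-9.8, 0.3, 3.7]
grip_width: -0.003
grip_force: 5.0
tcp [ 0.5468 -0.1738  0.0325] toolx yaw 179.0 F [-9.8  0.3  3.7] t 34.075
yaw rel dock -2.11 from right end (array([-5.1, 29.5]), np.float64(1.1)) from left end (array([-5.8,  9.1]), np.float64(0.1))
```

```bash
python3 -m handwheel '[[[-0.001,0,0,-0.2,0],[-0.001,-0.0003,0,-0.4,0],[-0.001,-0.0003,0,-0.4,0],[-0.001,-0.0003,0,-0.4,0]]]'; python3 -m handwheel '[[[-0.001,-0.0003,0,-0.4,0],[-0.001,-0.0003,0,-0.4,0]]]'
```

```text
clock: 34.62
ee_pos: [0.5495, -0.1747, 0.0322]
ee_rot: [-0.003, 1.0, 0.0, -0.004]
wrist_force: [-13.8, 0.2, 5.1]
grip_width: -0.002
grip_force: 7.1
clock: 34.88
ee_pos: [0.5516, -0.1754, 0.0323]
ee_rot: [-0.01, 1.0, 0.0, -0.004]
wrist_force: [-13.9, -0.3, 4.4]
grip_width: 0.002
grip_force: 7.1
```

```bash
python3 -m handwheel '[[[-0.001,-0.0003,0,-0.4,0]]]'; python3 -m handwheel '[[[-0.0005,0,0,0,0]]]';python3 -c "
from h import *
look()"
```

```text
clock: 35.0
ee_pos: [0.5526, -0.1757, 0.0322]
ee_rot: [-0.014, 1.0, 0.0, -0.004]
wrist_force: [-14.4, -0.5, 5.1]
grip_width: 0.0
grip_force: 7.1
clock: 35.12
ee_pos: [0.5528, -0.1758, 0.0321]
ee_rot: [-0.013, 1.0, 0.0, -0.004]
wrist_force: [-16.4, -1.8, 4.4]
grip_width: 0.003
grip_force: 8.0
tcp [ 0.5528 -0.1758  0.0321] toolx yaw -178.5 F [-16.4  -1.8   4.4] t 35.125
yaw rel dock 1.15 from right end (array([-4.7, 28.4]), np.float64(1.3)) from left end (array([-4.3,  9.1]), np.float64(0.0))
```

```bash
python3 -m handwheel '[[[0.007,0,0,0,0],[0.008,0.006,0,0,0],[0,0.03,0,0,0],[0,0.04,0,0,0],[0,0.04,0,0,0],[0,0.04,0,0,0],[0,0.026,0,0,0],[-0.004,0,0,0,0],[-0.004,0,0,0,0],[-0.001,0,0,0,0],[-0.001,0,0,0,0],[-0.001,0,0,0,0],[-0.001,0,0,0,0],[-0.001,0,0,0,0]]]'; python3 -m handwheel '[[[-0.001,0,0,0,0],[-0.001,0,0,0,0]]]';python3 -c "
from h import *
look()"
```

```text
clock: 36.92
ee_pos: [0.5465, 0.0051, 0.0323]
ee_rot: [-0.013, 1.0, -0.0, -0.004]
wrist_force: [-13.5, 0.0, 4.2]
grip_width: -0.001
grip_force: 6.9
clock: 37.17
ee_pos: [0.5472, 0.0053, 0.0319]
ee_rot: [-0.013, 1.0, 0.0, -0.005]
wrist_force: [-16.7, 0.7, 4.4]
grip_width: -0.003
grip_force: 8.2
tcp [0.5472 0.0053 0.0319] toolx yaw -178.5 F [-16.7   0.7   4.4] t 37.175
yaw rel dock -0.01 from right end (array([-2.9,  5.5]), np.float64(0.1)) from left end (array([ -2.9, -52.9]), np.float64(0.0))
```

```bash
python3 -m handwheel '[[[-0.0005,0,0,0,0],[0,0,0,0,0]]]'; python3 -m handwheel '[[[0.01,0,0,0,0],[0.03,0,0,0,0],[0.03,0,-0.03,0,0],[0,-0.03,-0.03,0,0],[0,0,0,0,0],[0,0,0,0,0]]]'
python3 - <<'E'
from h import *
look()
laser('t4')
E
```

```text
clock: 37.48
ee_pos: [0.5475, 0.0054, 0.0318]
ee_rot: [-0.013, 1.0, 0.0, -0.005]
wrist_force: [-16.2, 0.3, 4.9]
grip_width: 0.0
grip_force: 8.3
clock: 38.22
ee_pos: [0.484, -0.0262, 0.0932]
ee_rot: [-0.013, 1.0, -0.0, 0.001]
wrist_force: [-0.1, 0.3, -0.1]
grip_width: -0.001
grip_force: 0.0
tcp [ 0.484  -0.0262  0.0932] toolx yaw -178.5 F [-0.1  0.3 -0.1] t 38.225
yaw rel dock -0.01 from right end (array([-2.9,  5.5]), np.float64(0.0)) from left end (array([-2.9,  9.1]), np.float64(4.6))
```

View pics/t4.png

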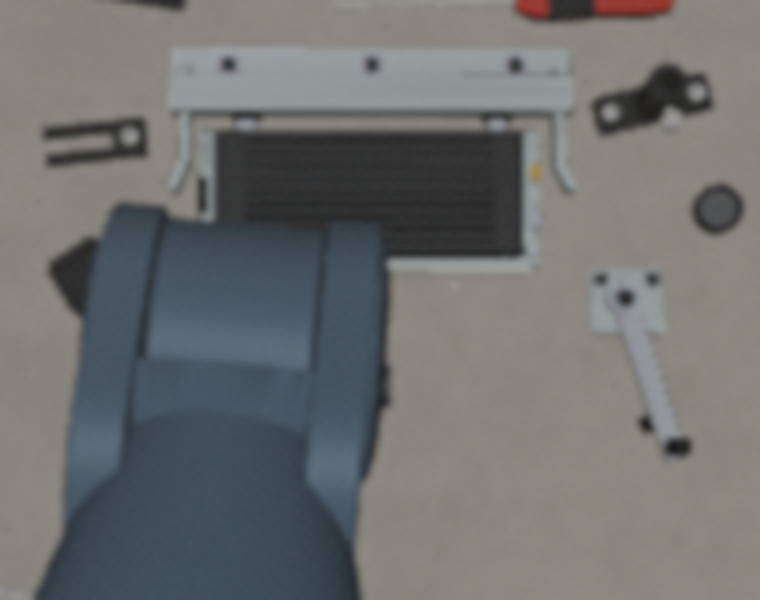

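```bash
python3 -m handwheel '[[[0.0047,-0.0535,-0.008,0,0],[0.0047,-0.0535,-0.008,0,0],[0.0047,-0.0535,-0.008,0,0],[0.0047,-0.0535,-0.008,0,0],[0.0047,-0.0535,-0.008,0,0],[0,0,0,-10.6,0],[0,0,0,-10.6,0],[0,0,0,-10.6,0],[0,0,0,-10.6,0],[0,0,0,-10.6,0],[0,0,0,-10.6,0],[0,0,0,-10.6,0],[0,0,0,-10.6,0],[0,0,0,-10.6,0],[0,0,0,-10.6,0],[0,0,0,0,0]]]'
python3 - <<'E'
from h import *
o=bot.get_obs();q=R.from_quat(o['ee_rot']).as_matrix();print(o['ee_pos'].round(4),np.degrees(np.arctan2(q[1,0],q[0,0])),o['joint_positions'].round(2))
f=vision.grab_frame("side");p=proj(f,(.4576,-.2631,.06));print(p,proj(f,(o['ee_pos'][0],o['ee_pos'][1],.12)))
u,v=map(int,p);im=f["pixels"][max(0,v-75):v+75,max(0,u-100):u+100,::-1]
cv2.imwrite('pics/s5.png',cv2.resize(im,None,fx=4,fy=4,interpolation=cv2.INTER_CUBIC))
E
```

```text
clock: 40.33
ee_pos: [0.4676, -0.2935, 0.1323]
ee_rot: [0.807, -0.591, -0.001, 0.0]
wrist_force: [0.7, 1.0, -0.6]
grip_width: -0.001
grip_force: 0.0
[ 0.4676 -0.2935  0.1323] -72.45450673275593 [-0.56  0.35 -0.18  1.04 -0.   -2.44]
[239.60338791 196.39194737] [225.22851235 192.19131385]
```

View pics/s5.png

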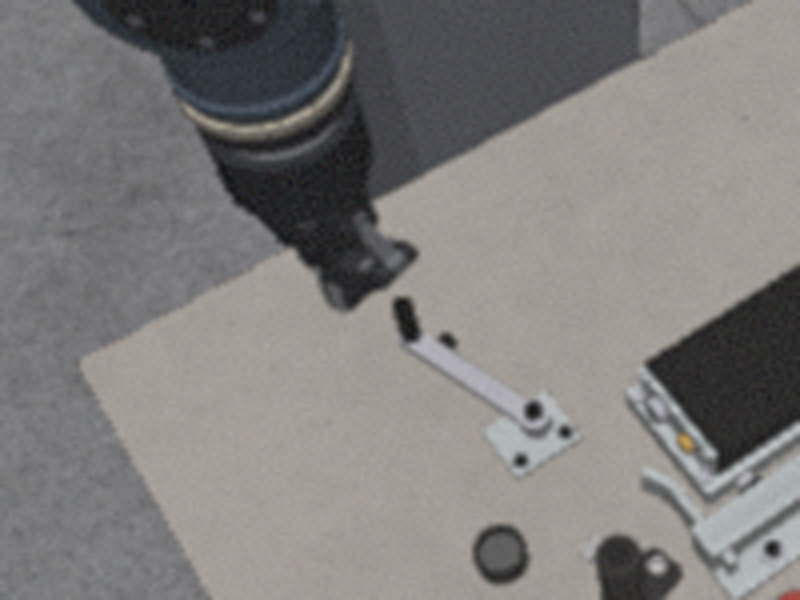

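```bash
python3 -m handwheel '[[[0,0,0.03,0,0],[0,0,0.03,0,0],[0,0,0.017,0,0],[0,0,0,0,0],[-0.005,0,0,0,0],[-0.005,0,0,0,0],[-0.003,0,0,0,0],[-0.002,0,0,0,0],[-0.002,0,0,0,0]]]'; python3 -m handwheel '[[[-0.0084,0.0012,0,5,0],[-0.0084,0.0012,0,5,0],[-0.0084,0.0012,0,5,0],[-0.0084,0.0012,0,5,0],[-0.0084,0.0012,0,5,0],[-0.0084,0.0012,0,5,0],[-0.0084,0.0012,0,5,0],[-0.0084,0.0012,0,5,0],[-0.0084,0.0012,0,5,0],[-0.0084,0.0012,0,5,0],[-0.0084,0.0012,0,5,0],[-0.0084,0.0012,0,5,0],[-0.0084,0.0012,0,5,0],[-0.0084,0.0012,0,5,0],[-0.0084,0.0012,0,5,0],[-0.0084,0.0012,0,5,0],[0,0,0,0,0]]]'
python3 - <<'E'
from h import *
look()
o=bot.get_obs();q=R.from_quat(o['ee_rot']).as_matrix()
t=-q[:2,0];er=q[:2,1];v=o['ee_pos'][:2]-np.array([.5485,-.2344]);print('fwd',v@t,'rad',v@er)
E
```

```text
clock: 41.5
ee_pos: [0.4626, -0.278, 0.0566]
ee_rot: [0.807, -0.591, 0.0, 0.0]
wrist_force: [-0.4, -1.4, 0.8]
grip_width: -0.002
grip_force: 0.6
clock: 43.62
ee_pos: [0.4882, -0.1552, 0.0563]
ee_rot: [-0.239, 0.971, -0.0, 0.0]
wrist_force: [-0.7, 0.6, 0.8]
grip_width: -0.001
grip_force: 0.0
tcp [ 0.4882 -0.1552  0.0563] toolx yaw -152.4 F [-0.7  0.6  0.8] t 43.625
yaw rel dock -0.01 from right end (array([-2.9,  5.5]), np.float64(7.3)) from left end (array([-2.9,  9.1]), np.float64(4.6))
fwd -0.016833816031287904 rad 0.09814887693408994
```

```bash
python3 -m handwheel '[[[-0.0084,0.0012,0,5,0],[-0.0084,0.0012,0,5,0],[-0.0084,0.0012,0,5,0],[-0.0084,0.0012,0,5,0],[-0.0042,0.0006,0,2.5,0],[-0.002,0,0,1.2,0],[0,0,0,0,0]]]'; python3 -m handwheel '[[[-0.001,0,0,0.6,0],[-0.001,0,0,0.6,0],[0,0,0,0,0]]]'
```

```text
clock: 44.55
ee_pos: [0.5236, -0.1383, 0.0562]
ee_rot: [-0.034, 0.999, -0.0, -0.0]
wrist_force: [-0.8, 0.3, -0.3]
grip_width: -0.0
grip_force: 0.2
clock: 44.92
ee_pos: [0.5258, -0.138, 0.0563]
ee_rot: [-0.023, 1.0, -0.0, -0.0]
wrist_force: [-2.0, 0.4, -0.0]
grip_width: 0.001
grip_force: 0.4
```

```bash
python3 -m handwheel '[[[-0.001,0,0,0,0],[-0.001,0,0,0,0],[0,0,0,0,0]]]'; python3 -m handwheel '[[[-0.001,0,0,0,0],[0,0,0,0,0]]]'
```

```text
clock: 45.3
ee_pos: [0.5278, -0.1379, 0.0563]
ee_rot: [-0.023, 1.0, -0.0, -0.0]
wrist_force: [-2.0, 1.1, -0.0]
grip_width: -0.002
grip_force: 0.7
clock: 45.55
ee_pos: [0.5279, -0.1378, 0.0562]
ee_rot: [-0.023, 1.0, -0.0, -0.001]
wrist_force: [-5.0, 0.2, 3.0]
grip_width: -0.004
grip_force: 2.6
```

```bash
python3 -m handwheel '[[[-0.0007,0,0,0,0],[0,0,0,0,0],[0.01,0,0,0,0],[0.03,0,0,0,0],[0.04,0,-0.04,0,0],[0.05,0,-0.05,0,0],[0.05,0,-0.05,0,0],[0,0.05,0,0,0],[0,0.05,0,0,0],[0,0,0,0,0],[0,0,0,0,0]]]'
python3 - <<'E'
from h import *
look(); laser('t6')
E
```

```text
clock: 46.92
ee_pos: [0.3569, -0.0458, 0.1849]
ee_rot: [-0.024, 1.0, -0.0, 0.001]
wrist_force: [-0.0, 0.2, -0.1]
grip_width: -0.001
grip_force: 0.0
tcp [ 0.3569 -0.0458  0.1849] toolx yaw -177.3 F [-0.   0.2 -0.1] t 46.925
yaw rel dock -0.01 from right end (array([-2.9,  5.5]), np.float64(0.0)) from left end (array([-2.9,  9.1]), np.float64(4.6))
```

View pics/t6.png

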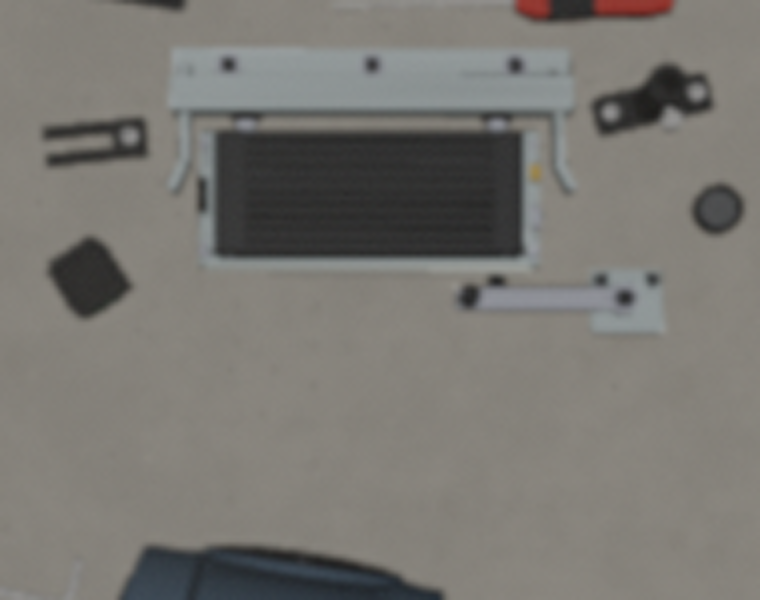

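The head sits flush on both studs (front edge at row ~130, under studs at 246 and 497). The retainer lies shut, parallel behind it, from pivot (625,297) to peg (468,297). The other parts near the dock look undisturbed.

```bash
python3 -c "
from h import *
print(bot.hand_in())"
```

```text
the job is handed in; nothing more can be done
None
```

The job is handed in at about 47 s, but no verdict came back: the laser head sits flush on both studs, the retainer is shut behind it, the highest push force I read was about 18.4 N, and the parts near the dock look undisturbed.

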